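# Index the star wheel and swing in the height gauge

### The arm

A 6-joint arm with a two-finger parallel gripper is mounted at the origin on the work surface. World frame = base frame: x ahead of the robot, y to its left, z up, the work surface at z = 0. Lengths are in mm, angles in rad, forces in N, time in s.
With the tool pointing down it reaches from about 350 to 975 mm from the base axis. Payload 7.1 kg.
Tool frame: the origin (TCP) lies between the finger pads; the fingertips stand 14 mm ahead of it and the grasp point (between the pads) lies 5 mm behind it (ctrl.tcp_to_tips is the distance from the TCP to the fingertips, in mm); z points along the fingers, y is the line along which they close (so a half turn about z gives the same grasp; the last joint's range is limited). The gripper opens to 88 mm and grips with 3 to 60 N. Pads are 20 mm wide; open, the fingers measure 115 mm over their backs; the gripper's body (75 mm by 178 mm) begins 61 mm behind the grasp point.
Start: joints at [1.234, 0.423, 1.63, -0, 1.089, -0.019], TCP at [195.266, 593.697, 236.675] pointing down, gripper open.
Joint ranges: [-3, 3], [-0.9, 2.11], [0.09, 2.58], [-1.31, 4.45], [0.11, 2.69], [-2.54, 2.54]. Speed limits (rad/s): [2.39, 2.39, 3.01, 3.14, 3.14, 3.14].

### API

Orientations are given as a rotation vector (axis times angle).
In Python, from workcell import ctrl gives the robot as it stands.
- The arm moves only by the tool apply_moves, never from a script. Its argument "series" is a list that holds one entry, the list of rows, each a list of 7 numbers: the shift along the tool's x, y, z in cm, then the turn, a rotation vector about the tool's x, y, z in degrees, then the opening, from 0 (shut) to 1 (fully open). A call has 1 to 12 rows; each row shifts and turns the commanded pose from where the row before left it, along the tool's axes as they then stand; what a row does not reach is not made up. A row lasts 1/10 s, in which the tool goes at most 50 mm and 8.59 degrees, less where a joint would pass 70% of its speed; a pose out of reach is approached as far as the arm can. A call with a gripper value outside its range is refused whole. The fingers move at their own pace and stop on an object; the grip force is fixed at half the most. Time passes only in rows, so rows that do not move let the fingers close. It gives the time, the measured TCP pose, the force and the opening at its end, in the units of the state.
- ctrl.get_obs(): the state, without advancing time (a new reading comes with each control period).
- ctrl.get_image(name): name is "scene" or "side" or "wrist"; returns a dict with "img" (384x512x3 uint8, blue, green, red), "K" (3x3 intrinsics, pixels), "cam_to_world" (4x4, takes a point from camera to world coordinates). Camera axes: x right, y down, z forward; pixel columns grow to the right and rows downward; lengths in mm; the calibration is good to about 2 mm. A picture is of the moment at which its call begins. There is no depth.
- ctrl.close_job(): hands the job in, once; it reports no verdict.
The state is a dict: "t": time; "qpos": joint angles; "qvel": joint speeds; "joint_torque": joint torques, N m; "ee_pos": TCP position; "orientation": TCP orientation; "ft_force": force on the tool from outside, world axes, zero at the start; "moment": the same for the moment, N m; "width": finger opening in mm.
Only numpy, scipy, OpenCV 4.12 (cv2) and the standard library are available. Lean on these libraries where they do the work, as an engineer would, in place of code of your own. Each camera call takes 0.05 s, during which the arm holds its last target. There are 200 camera calls.

### The job

Push the arms of the star wheel round with a fingertip until the broad jar with the flat screw lid stands in the check position in line with the fixed pointer; then push the gauge arm with a fingertip until it rests against its stop with its plate over the jar. Turn the wheel and the gauge only by their arms: do not touch, lift or tip the three containers in the nests, and leave the loose caps, tubes and the collar on the table where they stand.

Things in the scene. Friction and masses are not known exactly. Their poses are not given: they have to be found in the camera images.
- jar: the jar: plain white, the broadest of the three containers, straight-sided, with a flat screw lid 44 mm in diameter (41 at the body), 44 mm tall, about 50 g; it stands loose (1.5 mm of play) in one of the wheel's nests. Origin at the centre of its underside, 32 mm above the table; top at 76 mm.
- vial: slim white bottle, 24 mm in diameter on a round foot 43 mm across and 8 mm thick, 40 mm tall overall, standing loose in another nest. Origin at the centre of its underside.
- cone: white conical nozzle cap, 34 mm wide on a round foot 43 mm across and 8 mm thick, 36 mm tall overall, standing loose in another nest. Origin at the centre of its underside.
- hub (a point): point on the star wheel's upright axis, 44 mm above the table. The aluminium wheel turns about it either way, over a full turn, with light damped friction (2 to 4 N at an arm; push it smoothly, not in jerks), and stays where it is left. Its hub is 52 mm in diameter, with a small stud on top to 52 mm above the table.
- wheel: the star wheel; origin on its axis at table height, turns with it. Four straight arms 90 degrees apart (along its +x, +y, -x, -y), 12 mm wide, sides 24 to 40 mm above the table, free from 30 to 90 mm from the axis. Each arm ends in a round nest centred 120 mm from the axis, 57 mm across, 24 to 42 mm above the table; inner floor at 32 mm, inner diameter 47 mm.
- station: the fixed frame; origin on the wheel's axis at table height, +x towards the gauge's post. Under the wheel lie a steel strip 60 mm wide and 4 mm thick, from 60 mm behind the axis to 250 mm in front, and a round foot 76 mm across (top at 10 mm) under the hub.
- empty_nest (a point): centre of the inner floor of the one nest that is empty (on the wheel's own +x arm); it turns with the wheel. The three containers stand in the other nests, in an order that varies.
- check (a point): the check position: fixed point 120 mm from the wheel's axis, on the line from the axis to the gauge's post, 32 mm above the table, where the jar's underside must come. A small fixed pointer block 12 mm wide and 30 mm high (pin to 39 mm) stands just outside the nests, 153 to 195 mm from the axis, and points along this line at the hub.
- gauge_pivot (a point): on the upright axis of the gauge arm, 210 mm from the wheel's axis beyond the check position, 92 mm above the table. The steel post below it is 20 mm in diameter, the arm's boss 28 mm, topped by a stud to 109 mm above the table.
- gauge_tip (a point): end of the gauge arm, 90 mm from the pivot, 92 mm above the table. The aluminium arm is a straight bar from pivot to tip, 12 mm wide, its sides from 82 to 102 mm above the table, with a round plate 32 mm across under the tip (underside at 82 mm, so it passes 6 mm over the jar).
- gauge (a joint): angle of the gauge arm, rad: 0 parked, lying crosswise outside the wheel; it grows counter-clockwise from above up to 1.3, a hard stop, where the arm points from the post to the hub and its plate stands over the check position. Light friction (under 2 N at 50 mm from the pivot), no spring; it stays where it is left. It starts between 0 and 0.25.
- cap_a: bystander, leave alone: blue cap, 42 mm wide, 24 mm tall, near the wheel. Origin at the centre of its underside.
- cap_b: bystander, leave alone: copper-coloured cap, 34 mm wide, 20 mm tall, near the wheel. Origin at the centre of its underside.
- cap_c: bystander, leave alone: green cap, 48 mm wide, 22 mm tall, on the parked gauge arm's side of the wheel. Origin at the centre of its underside.
- tube_a: bystander, leave alone: standing white bottle, 38 mm wide, 115 mm tall, to the right. Origin at the centre of its underside.
- collar: bystander, leave alone: steel ring, 52 mm across, 18 mm tall, to the right. Origin at the centre of its underside.
- cap_d: bystander, leave alone: red cap, 60 mm wide, 26 mm tall, to the left. Origin at the centre of its underside.
- tube_b: bystander, leave alone: standing white bottle with a copper cap, 32 mm wide, 95 mm tall, to the left. Origin at the centre of its underside.
Mind the look-alikes: they are no part of the job. Leave any green or purple look-alike of the cone alone.

How it is judged (in metres and radians):
On the way, in this order (a step that is already met when the one before it is completed fails the run):
1. the jar stands in the check position, the gauge not yet swung in (horizontal distance between jar and check below 0.008 m and value of joint gauge below 0.9 rad), for 0.3 s.
2. the gauge arm is against its stop (horizontal distance between jar and check below 0.008 m and value of joint gauge above 1.23 rad), for 0.2 s.
At the end, for the whole second after the job is handed in: The jar stands at rest, within 8 mm horizontally of the check position; the gauge arm is within 0.07 rad of its stop; all three containers stand upright in their nests (all of step 2 and linear speed of jar below 0.01 m/s and angle between each of jar, vial, cone's own z axis and vertical below 0.15 rad and height (world z) of jar between 0.027 and 0.037 m and height (world z) of vial between 0.027 and 0.037 m and height (world z) of cone between 0.027 and 0.037 m); the robot touches nothing.
It fails at once if a container in the nests is touched by the robot (contact force between any of the fingers, the arm and jar above 0.5 N or contact force between any of the fingers, the arm and vial above 0.5 N or contact force between any of the fingers, the arm and cone above 0.5 N).
It fails at once if a container is lifted more than 10 mm or tipped (height (world z) of any of jar, vial, cone above 0.042 m or angle between any of jar, vial, cone's own z axis and vertical above 0.4 rad).
It fails at once if a loose cap, tube or the collar on the table is moved by more than 20 mm (distance of any of cap_a, cap_b, cap_c, tube_a, collar, cap_d, tube_b from where it was at the start of the episode above 0.02 m).
It also fails if it takes over 64 s, if anything falls off the work surface, if the arm or the gripper's body presses on something with over 40 N, if the wrist force passes 120 N, or if a joint passes its speed limit or range.

## Working session

There is one attempt and no reset: what is moved stays moved. The work goes in short steps, Python scripts to look and compute and a tool call to move; the robot and the scene stay as the last step left them, time stands still between calls to the robot, and variables do not carry over. Pictures are saved under pics/ and viewed, on a budget of 10 in all, crops included, one or two more only if the job needs it, and the job is handed in when it is done.

Besides the shell and the picture viewer there is one more tool, called after "Emit:" as name(argument=value, ...) on one line, values as JSON. apply_moves: Moves the arm, as the interface text tells. Its arguments: {"type":"object","properties":{"series":{"type":"array","items":{"type":"array","items":{"type":"array","items":{"type":"number"}}}}},"required":["series"]}

```bash
mkdir -p pics; ls; python3 - <<'E'
from workcell import ctrl
import cv2,numpy as np,pickle
d={}
for n in("scene","side"):
    r=ctrl.get_image(n);d[n]=r;cv2.imwrite(f"pics/{n}0.png",r["img"])
    print(n,r["K"].tolist(),r["cam_to_world"].round(3).tolist())
pickle.dump(d,open("im0.pkl","wb"))
o=ctrl.get_obs();print(o["t"],o["ee_pos"],o["orientation"],o["width"])
E
```

```text
pics
scene [[444.9100474525678, 0.0, 247.7130504876076], [0.0, 444.9100474525678, 186.98563985910357], [0.0, 0.0, 1.0]] [[0.417, 0.58, -0.7, 1584.181], [0.909, -0.256, 0.329, -484.997], [0.012, -0.773, -0.634, 1013.765], [0.0, 0.0, 0.0, 1.0]]
side [[427.9420241431421, 0.0, 250.29077724120876], [0.0, 427.9420241431421, 189.39778014789104], [0.0, 0.0, 1.0]] [[0.807, -0.34, 0.483, -0.344], [-0.59, -0.497, 0.636, -678.388], [0.024, -0.799, -0.601, 756.709], [0.0, 0.0, 0.0, 1.0]]
0.1 [195.14225617 593.25823981 235.99691492] [-4.97083919e-01 -3.10179746e+00  2.09463329e-03] 88.03884278335735
```

View pics/scene0.png

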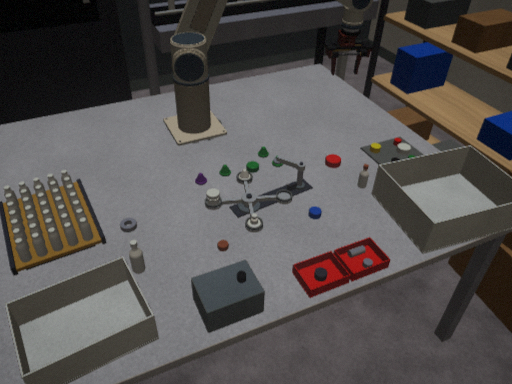

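View pics/side0.png

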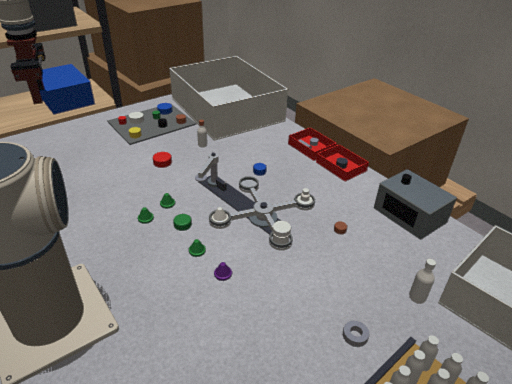

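Scene: hub near (249,201), nests near (213,198), (245,177), (284,197) and (254,223), post near (300,180). Side: broad container near (281,231), slim one near (305,198), cone near (219,216), empty nest near (248,184). I'll confirm with one enlarged crop of both views.

```bash
python3 - <<'E'
import cv2,numpy as np,pickle
d=pickle.load(open("im0.pkl","rb"))
a=d["scene"]["img"][140:240,190:330];b=d["side"]["img"][145:255,190:330]
f=lambda x:cv2.resize(x,None,fx=5,fy=5,interpolation=cv2.INTER_CUBIC)
a=f(a[:,:]);b=f(b)
s=lambda x:cv2.resize(x,None,fx=.8,fy=.8)
c=np.vstack([cv2.resize(a,(560,400)),]) 
w=np.hstack([cv2.resize(d["scene"]["img"][145:240,195:320],(400,304),interpolation=cv2.INTER_CUBIC),cv2.resize(d["side"]["img"][145:255,190:320],(400,338),interpolation=cv2.INTER_CUBIC)[:304]])
# vertical stack gives larger
A=cv2.resize(d["scene"]["img"][150:235,200:320],(480,340),interpolation=cv2.INTER_CUBIC)
B=cv2.resize(d["side"]["img"][148:250,190:320],(320,251),interpolation=cv2.INTER_CUBIC)
A=cv2.resize(d["scene"]["img"][150:235,200:320],(423,300),interpolation=cv2.INTER_CUBIC)
B=cv2.resize(d["side"]["img"][148:250,190:320],(382,300),interpolation=cv2.INTER_CUBIC)
A=cv2.resize(d["scene"]["img"][150:232,200:320],None,fx=4.6,fy=3.6)
x=d["scene"]["img"][150:234,202:318];y=d["side"]["img"][150:250,200:316]
o=np.vstack([x,y]);o=cv2.resize(o,None,fx=3.2,fy=3.2,interpolation=cv2.INTER_CUBIC)
print(o.shape);cv2.imwrite("pics/crop0.png",o)
E
```

```text
(589, 371, 3)
```

View pics/crop0.png

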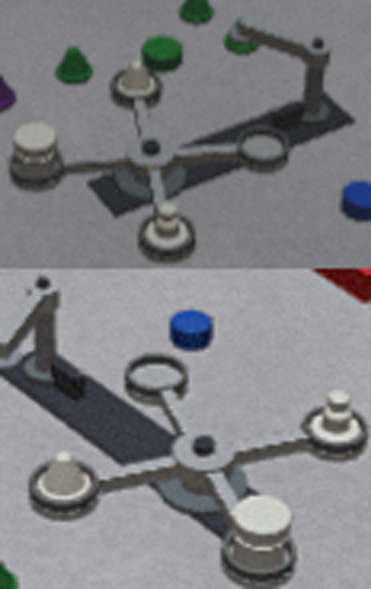

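```bash
cat > h.py <<'E'
import numpy as np,pickle
def ray(r,p,z):
    d=r["cam_to_world"][:3,:3]@np.linalg.solve(r["K"],[p[0],p[1],1.]);c=r["cam_to_world"][:3,3]
    return (c+d*(z-c[2])/d[2])[:2]
E
python3 - <<'E'
from h import *
d=pickle.load(open("im0.pkl","rb"))
P={"hub":((151,146),(204,443),52),"post":((319,44),(43,283),109),"empty":((263,149),(156,377),42),"jar":((35,133),(263,516),76),"tip":((241,28),None,102),
"cone":((135,66),(65,457),68),"vial":((167,209),(338,397),72),"capa":((360,190),(191,322),24),"capc":((163,45),None,22),"coneg":((74,48),None,30)}
R={}
for k,(a,b,z) in P.items():
    x=ray(d["scene"],(202+a[0]/3.2,150+a[1]/3.2),z); y=ray(d["side"],(200+b[0]/3.2,150+(b[1]-268.8)/3.2),z) if b else x
    R[k]=(x+y)/2; print(k,x.round(1),y.round(1))
h=R["hub"]
for k in R:
    v=R[k]-h;print(k,np.hypot(*v).round(1),np.degrees(np.arctan2(v[1],v[0])).round(1))
v=R["tip"]-R["post"];print("gauge dir",np.hypot(*v),np.degrees(np.arctan2(v[1],v[0])))
for n,p,z in [("capc",(182,222),11),("cone1",(197,245),15),("purple",(223,269),15),("cone2",(168,199),15),("cone3",(146,213),15),("red",(162,159),13),("tubeb",(202,145),0),("copper",(341,228),10)]:
    print(n,ray(d["side"],p,z).round())
E
```

```text
hub [5.659e+02 4.000e-01] [556.2  -5.7]
post [545.9 207.4] [530.9 197.2]
empty [607.2 111.1] [585.7 101.2]
jar [ 524.6 -111.9] [ 520.8 -121.6]
tip [477.7 149. ] [477.7 149. ]
cone [453.   32.9] [442.6  27.2]
vial [678.7 -34.9] [669.9 -40. ]
capa [687.5 183.2] [680.6 174. ]
capc [374.1 104.9] [374.1 104.9]
coneg [347.7   3.2] [347.7   3.2]
hub 0.0 0.0
post 206.2 96.3
empty 114.5 72.0
jar 120.3 -108.6
tip 173.1 118.8
cone 117.9 163.9
vial 118.4 -17.1
capa 219.1 55.8
capc 215.7 150.1
coneg 213.4 178.4
gauge dir 80.7773726571805 -138.76613574705456
capc [367.  97.]
cone1 [354.  -3.]
purple [ 363. -104.]
cone2 [381. 200.]
cone3 [305. 179.]
red [461. 395.]
tubeb [620. 417.]
copper [ 696. -158.]
```

Emit:
apply_moves(series=[[[-3.5,-3.0,-2.0,0,0,0,0],[-3.5,-3.0,-2.0,0,0,0,0],[-3.5,-3.0,-2.0,0,0,0,0],[-3.5,-3.0,-2.0,0,0,0,0],[-3.5,-3.0,-2.0,0,0,0,0],[-3.5,-3.0,-2.0,0,0,0,0],[-3.5,-3.0,-2.0,0,0,0,0],[-3.5,-3.0,-2.0,0,0,0,0],[-3.5,-3.0,-1.0,0,0,0,0],[-3.5,-3.0,0,0,0,0,0],[-3.5,-3.0,0,0,0,0,0],[-3.5,-3.0,0,0,0,0,0]]])

```text
t: 1.3
ee_pos: [481.3, 120.2, 405.9]
orientation: [0.497, 3.102, 0.0]
ft_force: [0.6, 0.0, -1.0]
width: 0.4
```

Emit:
apply_moves(series=[[[-3.5,-3.0,0,0,0,0,0],[-3.5,-3.0,0,0,0,0,0],[0,0,0,0,0,8.25,0],[0,0,0,0,0,8.25,0],[0,0,0,0,0,8.25,0],[0,0,0,0,0,8.25,0],[0,0,0,0,0,8.25,0],[0,0,0,0,0,8.25,0],[0,0,0,0,0,8.25,0],[0,0,0,0,0,8.25,0],[0,0,0,0,0,0,0],[0,0,0,0,0,0,0]]])

```text
t: 2.5
ee_pos: [528.4, 43.2, 405.6]
orientation: [-2.102, -2.335, 0.001]
ft_force: [-0.2, 0.2, -0.1]
width: 0.6
```

```bash
python3 - <<'E'
from workcell import ctrl
import cv2,pickle
r=ctrl.get_image("wrist");pickle.dump(r,open("w1.pkl","wb"));cv2.imwrite("pics/w1.png",r["img"])
print(r["cam_to_world"].round(3).tolist());o=ctrl.get_obs();print(o["t"],o["ee_pos"],o["orientation"],o["width"],o["qpos"])
E
```

```text
[[0.994, 0.101, 0.031, 519.912], [0.106, -0.95, -0.293, 122.822], [-0.001, 0.295, -0.955, 553.563], [0.0, 0.0, 0.0, 1.0]]
2.55 [528.42365476  43.17510409 405.69740837] [-2.10208813e+00 -2.33435406e+00  4.84720382e-04] 0.4932650067046129 [ 5.90959366e-02  1.23613936e-01  1.64190740e+00 -3.37236737e-05
  1.37647218e+00 -4.55102280e-02]
```

View pics/w1.png

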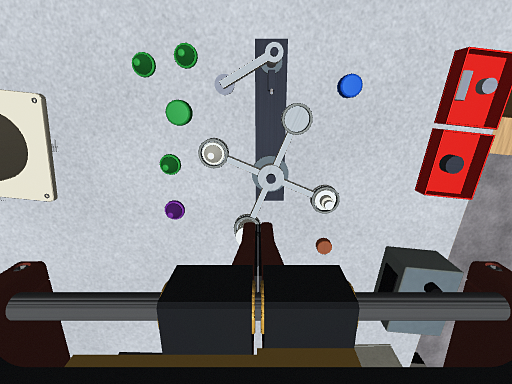

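Wrist view: hub (271,178), gauge stud (274,51), empty nest ring (297,119), cone nest (213,153), vial nest (325,199), gauge tip (225,84). The jar nest, near (247,225), is partly behind the fingers.

```bash
cat >> h.py <<'E'
import cv2
def circ(img,p,rad,rng,z):
    x0,y0=int(p[0]-rad),int(p[1]-rad);g=cv2.cvtColor(img[y0:y0+2*rad,x0:x0+2*rad],cv2.COLOR_BGR2GRAY)
    g=cv2.resize(g,None,fx=4,fy=4,interpolation=cv2.INTER_CUBIC)
    c=cv2.HoughCircles(g,cv2.HOUGH_GRADIENT_ALT,1,20,param1=150,param2=.6,minRadius=rng[0]*4,maxRadius=rng[1]*4)
    if c is None: return np.array(p,float)
    c=c.reshape(-1,c.shape[-1])[0];print("  circ",x0+c[0]/4,y0+c[1]/4,c[2]/4);return np.array([x0+c[0]/4,y0+c[1]/4])
ang=lambda v:np.degrees(np.arctan2(v[1],v[0]))
E
python3 - <<'E'
from h import *
r=pickle.load(open("w1.pkl","rb"));R={}
for k,p,rad,g,z in [("hub",(271,178),10,(3,7),52),("post",(274,51),10,(3,7),109),("empty",(297,119),22,(11,18),42),("cone",(213,153),22,(11,18),42),("vial",(325,199),22,(11,18),42),("tip",(225,84),14,(6,12),92)]:
    R[k]=ray(r,circ(r["img"],p,rad,g,z),z)
    v=R[k]-R["hub"];print(k,R[k].round(1),np.hypot(*v).round(1),ang(v).round(1))
v=R["tip"]-R["post"];print(np.hypot(*v),ang(v))
print("capa",ray(r,(349,86),24),"capc",ray(r,(178,112),22),"strip end",ray(r,(271,195),4))
E
```

```text
circ 270.75 178.75 5.030366
hub [558.3  -1.3] 0.0 0.0
  circ 274.25 52.25 5.0216894
post [535.9 205.5] 208.0 96.2
  circ 295.5 118.5 13.501123
empty [590.4 113.7] 119.4 74.4
  circ 213.75 152.0 15.089812
cone [445.4  36.6] 119.1 161.4
  circ 325.75 200.0 14.18286
vial [673.7 -35.6] 120.4 -16.5
  circ 225.25 85.5 10.40465
tip [464.7 153. ] 180.4 121.2
88.41864749999134 -143.5373370228757
capa [681.76631145 180.53886327] capc [371.0359785  101.56106519] strip end [566.8575359 -48.6153526]
```

Emit:
apply_moves(series=[[[2.3,1.8,0,0,0,0,0],[0,0,4.5,0,0,0,0],[0,0,4.5,0,0,0,0],[0,0,4.5,0,0,0,0],[0,0,4.5,0,0,0,0],[0,0,4.5,0,0,0,0],[0,0,4.5,0,0,0,0],[0,0,4.5,0,0,0,0],[0,0,3.0,0,0,0,0],[0,0,1.5,0,0,0,0],[0,0,0.4,0,0,0,0],[0,0,0,0,0,0,0]]])

```text
t: 3.75
ee_pos: [544.6, 68.0, 42.3]
orientation: [2.105, 2.331, 0.001]
ft_force: [-0.2, 0.1, 0.2]
width: 0.7
```

```bash
python3 - <<'E'
import numpy as np
# finger-centre path in tool axes (l=tool y, s=tool x), arm angle phi 67 -> -86
def c(phi,r=62,extra=0):
    p=np.radians(phi);d=6+13.5*abs(np.sin(p))+10*abs(np.cos(p))+extra
    return np.array([r*np.cos(p)-d*np.sin(p),r*np.sin(p)+d*np.cos(p)])
last=np.array([-7,70.])
for phi in [67,64]+list(range(59,-84,-5))+[-84]:
    t=c(phi);print(phi,"s%+.2f l%+.2f"%tuple((t-last)[::-1]/10),t.round(1),np.hypot(*(t-last)).round(1));last=t
E
```

```text
67 s-0.42 l+1.07 [ 3.7 65.8] 11.5
64 s-0.02 l+0.33 [ 6.9 65.6] 3.3
59 s-0.07 l+0.55 [12.5 64.8] 5.6
54 s-0.13 l+0.55 [18.  63.6] 5.7
49 s-0.18 l+0.55 [23.5 61.7] 5.8
44 s-0.24 l+0.54 [28.9 59.3] 5.9
39 s-0.30 l+0.53 [34.2 56.3] 6.0
34 s-0.35 l+0.50 [39.2 52.8] 6.1
29 s-0.41 l+0.47 [43.9 48.7] 6.2
24 s-0.46 l+0.43 [48.3 44.1] 6.3
19 s-0.51 l+0.39 [52.2 39. ] 6.4
14 s-0.55 l+0.34 [55.6 33.4] 6.5
9 s-0.59 l+0.29 [58.4 27.5] 6.6
4 s-0.63 l+0.22 [60.7 21.2] 6.7
-1 s-0.61 l+0.16 [62.3 15.1] 6.3
-6 s-0.44 l+0.12 [63.5 10.8] 4.5
-11 s-0.46 l+0.09 [64.4  6.2] 4.6
-16 s-0.47 l+0.06 [64.9  1.5] 4.8
-21 s-0.49 l+0.02 [65.1 -3.4] 4.9
-26 s-0.50 l-0.02 [64.9 -8.4] 5.0
-31 s-0.51 l-0.07 [ 64.2 -13.5] 5.1
-36 s-0.51 l-0.11 [ 63.1 -18.6] 5.3
-41 s-0.51 l-0.16 [ 61.5 -23.8] 5.4
-46 s-0.51 l-0.21 [ 59.4 -28.9] 5.5
-51 s-0.50 l-0.26 [ 56.7 -33.8] 5.6
-56 s-0.48 l-0.32 [ 53.6 -38.7] 5.8
-61 s-0.46 l-0.37 [ 49.9 -43.2] 5.9
-66 s-0.43 l-0.42 [ 45.7 -47.5] 6.0
-71 s-0.39 l-0.47 [ 41.  -51.5] 6.1
-76 s-0.35 l-0.51 [ 35.9 -55. ] 6.2
-81 s-0.30 l-0.55 [ 30.3 -58. ] 6.3
-84 s-0.16 l-0.35 [ 26.8 -59.5] 3.8
```

Emit:
apply_moves(series=[[[-0.2,0.5,0,0,0,0,0],[-0.2,0.4,0,0,0,0,0],[0,0.3,0,0,0,0,0],[-0.02,0.4,0,0,0,0,0],[-0.05,0.4,0,0,0,0,0],[-0.12,0.45,0,0,0,0,0],[-0.18,0.55,0,0,0,0,0],[-0.24,0.54,0,0,0,0,0],[-0.3,0.53,0,0,0,0,0],[-0.35,0.5,0,0,0,0,0],[-0.41,0.47,0,0,0,0,0],[-0.46,0.43,0,0,0,0,0]]])

```text
t: 4.95
ee_pos: [601.6, 48.1, 41.8]
orientation: [-2.106, -2.331, -0.0]
ft_force: [-3.3, 0.9, -0.8]
width: 0.5
```

Emit:
apply_moves(series=[[[-0.51,0.39,0,0,0,0,0],[-0.55,0.34,0,0,0,0,0],[-0.59,0.29,0,0,0,0,0],[-0.63,0.22,0,0,0,0,0],[-0.61,0.16,0,0,0,0,0],[-0.5,0.12,0,0,0,0,0],[-0.46,0.09,0,0,0,0,0],[-0.47,0.06,0,0,0,0,0],[-0.49,0.02,0,0,0,0,0],[-0.5,-0.02,0,0,0,0,0],[-0.51,-0.07,0,0,0,0,0],[-0.51,-0.11,0,0,0,0,0]]])

```text
t: 6.15
ee_pos: [622.6, -13.6, 42.0]
orientation: [2.106, 2.33, 0.001]
ft_force: [-0.5, 4.1, 0.1]
width: 0.6
```

Emit:
apply_moves(series=[[[-0.51,-0.16,0,0,0,0,0],[-0.51,-0.21,0,0,0,0,0],[-0.5,-0.26,0,0,0,0,0],[-0.48,-0.32,0,0,0,0,0],[-0.46,-0.37,0,0,0,0,0],[-0.35,-0.35,0,0,0,0,0],[-0.3,-0.35,0,0,0,0,0],[-0.25,-0.32,0,0,0,0,0],[-0.2,-0.25,0,0,0,0,0],[-0.15,-0.2,0,0,0,0,0],[0,0,0,0,0,0,0],[0,0,0,0,0,0,0]]])

```text
t: 7.35
ee_pos: [598.0, -53.2, 41.8]
orientation: [-2.106, -2.331, 0.001]
ft_force: [0.5, -0.1, -0.7]
width: 0.4
```

```bash
python3 - <<'E'
from workcell import ctrl
import cv2,pickle,numpy as np
d={n:ctrl.get_image(n) for n in("wrist","scene","side")};pickle.dump(d,open("im2.pkl","wb"))
f=lambda x:cv2.resize(x,(400,300),interpolation=cv2.INTER_CUBIC)
o=np.vstack([np.hstack([f(d["wrist"]["img"]),f(d["scene"]["img"][150:240,195:315])]),np.hstack([f(d["side"]["img"][150:255,195:335]),f(d["side"]["img"])])])
cv2.imwrite("pics/c2.png",o);o=ctrl.get_obs();print(o["t"],o["ee_pos"],o["ft_force"])
E
```

```text
7.5 [598.19582059 -53.03642715  41.78149631] [ 0.37813297  0.83709376 -0.13159648]
```

View pics/c2.png

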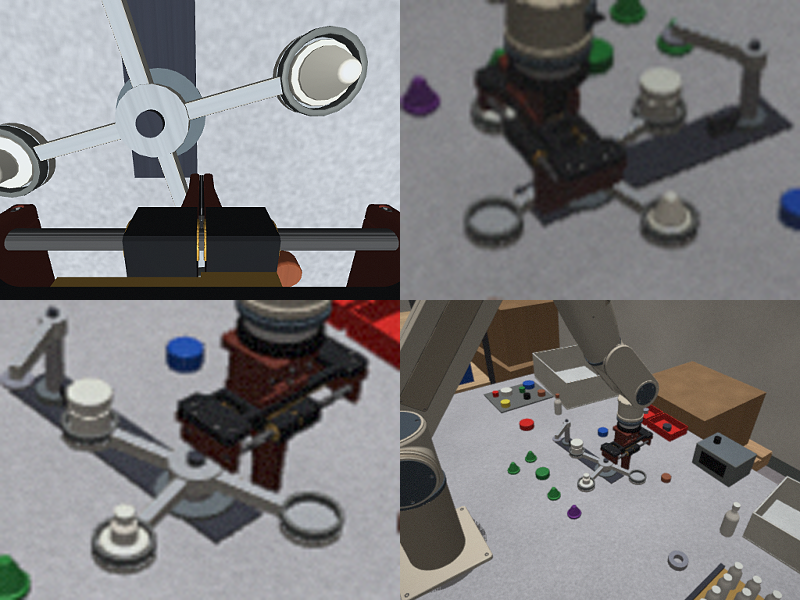

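```bash
python3 - <<'E'
from h import *
d=pickle.load(open("im2.pkl","rb"));r=d["wrist"];k=512/400
h=ray(r,(150*k,124*k),52);print("hub",h)
for n,p,z in [("jararm",(111,0),40),("conearm",(279,87.5),40),("conenest",(323,70),42),("vialarm",(45,157),40)]:
    v=ray(r,np.array(p)*k,z)-np.array([558.3,-1.3]);print(n,np.hypot(*v),ang(v), ang(ray(r,np.array(p)*k,z)-h))
s=d["scene"];p=(195+(660-400)*120/400,150+73*90/300);print("jar top scene",ray(s,p,76))
s=d["side"];p=(195+89*140/400,150+(388-300)*105/300);print("jar top side",ray(s,p,76))
print("strip edges",[ray(r,np.array(p)*k,4) for p in((196,10),(196,170),(134,178),)])
E
```

```text
hub [558.77950651  -1.27297588]
jararm 76.77829333049783 111.55105691546726 111.89060878055858
conearm 90.0002322740208 20.584992331949696 20.676682885509734
conenest 118.90201807986786 22.421318296240347 22.497702070690426
vialarm 87.35407828832598 -156.05190951979793 -156.16280207894826
jar top scene [509.43020476 117.15237301]
jar top side [515.3333271 109.9275794]
strip edges [array([580.20068152,  80.62242977]), array([592.71679835, -50.54782946]), array([534.27870383, -64.88975277])]
```

Emit:
apply_moves(series=[[[-0.08,-0.2,0,0,0,0,0],[-0.08,-0.25,0,0,0,0,0],[-0.07,-0.25,0,0,0,0,0],[-0.06,-0.25,0,0,0,0,0],[-0.05,-0.25,0,0,0,0,0],[-0.03,-0.2,0,0,0,0,0],[-0.02,-0.15,0,0,0,0,0],[0,-0.1,0,0,0,0,0],[0,0,0,0,0,0,0],[0,0,0,0,0,0,0]]])

```text
t: 8.5
ee_pos: [582.0, -58.6, 41.9]
orientation: [-2.106, -2.33, 0.001]
ft_force: [-0.1, 0.2, 0.3]
width: 0.6
```

```bash
python3 - <<'E'
from workcell import ctrl
import cv2,pickle
r=ctrl.get_image("wrist");pickle.dump(r,open("w3.pkl","wb"))
cv2.imwrite("pics/w3.png",cv2.resize(r["img"][:250],(800,391),interpolation=cv2.INTER_CUBIC));o=ctrl.get_obs();print(o["t"],o["ee_pos"],o["ft_force"])
E
```

```text
8.55 [582.02256211 -58.49851041  41.86881673] [-0.14597096 -0.07599695  0.19036351]
```

View pics/w3.png

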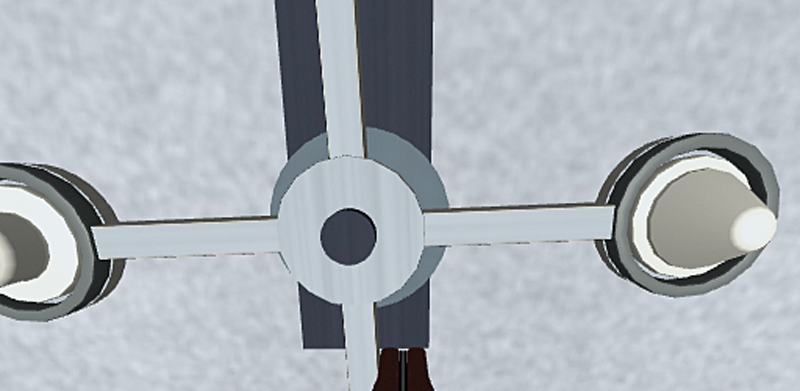

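```bash
python3 - <<'E'
from h import *
r=pickle.load(open("w3.pkl","rb"));k=1/1.5625
R=lambda p,z:ray(r,np.array(p)*k,z)
H=R((348,237),52);print("hub",H)
for n,a,b in [("jar",(334.5,0),(347,152)),("cone",(612,222),(428,228)),("vial",(97,242),(277,232.5))]:
    A,B=R(a,40),R(b,40);print(n,ang(A-B),ang(A-H))
L0,L1,R0,R1=R((276,0),4),R((303,348),4),R((433,0),4),R((428,348),4)
print("strip",ang(L0-L1),ang(R0-R1),np.hypot(*(L0-R0)), "hub in strip mid", (L0+R0)/2,(L1+R1)/2, ang((L0+R0)/2-H))
E
```

```text
hub [558.26243549  -1.3888359 ]
jar 98.6306839764961 98.23514492277364
cone 7.719164252435179 8.030051773609758
vial -171.1402522907758 -171.87884305198966
strip 95.97940769404252 96.12528121743728 59.313897965053535 hub in strip mid [549.51085386  80.43742307] [564.53816612 -61.2923796 ] 96.10476108264213
```

Jar arm is at about 98.2° and the station line at 96.1°, so I'll push about 2 mm more.

Emit:
apply_moves(series=[[[0,-0.1,0,0,0,0,0],[0,-0.12,0,0,0,0,0],[0,0,0,0,0,0,0],[0,0,0,0,0,0,0],[0,0,0,0,0,0,0],[0,0,0,0,0,0,0]]])

```text
t: 9.15
ee_pos: [580.1, -58.7, 41.9]
orientation: [-2.106, -2.331, 0.0]
ft_force: [1.0, -1.4, 0.6]
width: 0.5
```

```bash
python3 - <<'E'
from workcell import ctrl
import cv2,pickle
r=ctrl.get_image("wrist");pickle.dump(r,open("w4.pkl","wb"))
cv2.imwrite("pics/w4.png",cv2.resize(r["img"][:250],(800,391),interpolation=cv2.INTER_CUBIC));o=ctrl.get_obs();print(o["t"],o["ee_pos"],o["ft_force"])
E
```

```text
9.2 [580.02930515 -58.73413016  41.89361479] [ 1.22485305 -0.51626982 -0.31102446]
```

View pics/w4.png

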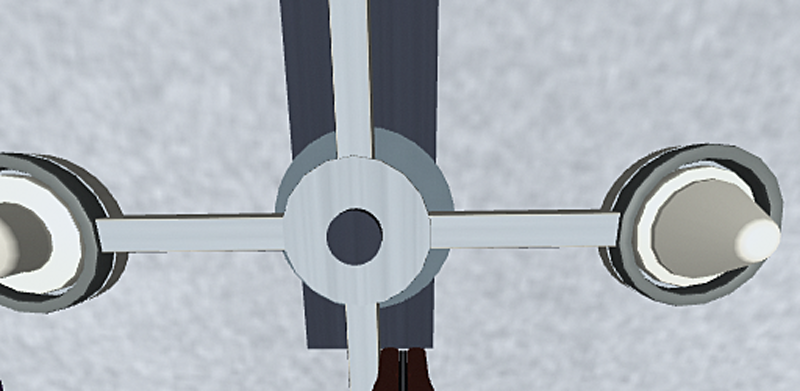

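```bash
python3 - <<'E'
from h import *
r=pickle.load(open("w4.pkl","rb"));k=1/1.5625
R=lambda p,z:ray(r,np.array(p)*k,z)
H=R((354.5,237),52);print("hub",H)
for n,a,b in [("jar",(348.5,0),(354.5,152)),("cone",(617,229.5),(432,230.5)),("vial",(100,235),(282,232))]:
    A,B=R(a,40),R(b,40);print(n,ang(A-B),ang(A-H))
L0,L1,R0,R1=R((281,0),4),R((308,348),4),R((438,0),4),R((433,348),4)
print("strip",ang(L0-L1),ang(R0-R1),ang((L0+R0)/2-H))
E
```

```text
hub [558.36964858  -1.35084299]
jar 96.33902138982397 96.49072626124685
cone 6.169242493924419 6.386206110404586
vial -173.19933739199067 -173.4499005466958
strip 96.18106391268117 96.3275928025448 96.2542409047236
```

Emit:
apply_moves(series=[[[0,0.4,0,0,0,0,0],[0,0.4,0,0,0,0,0],[0,0,-3.0,0,0,0,0],[0,0,-4.5,0,0,0,0],[0,0,-4.3,0,0,0,0],[3.85,-1.2,0,0,0,0,0],[3.85,-1.2,0,0,0,0,0],[3.85,-1.2,0,0,0,0,0],[3.85,-1.2,0,0,0,0,0],[3.85,-1.2,0,0,0,0,0],[3.85,-1.2,0,0,0,0,0],[3.85,-1.2,0,0,0,0,0]]])

```text
t: 10.4
ee_pos: [476.5, 203.2, 160.0]
orientation: [-2.106, -2.331, 0.0]
ft_force: [0.1, -0.2, -0.3]
width: 0.4
```

```bash
python3 - <<'E'
from workcell import ctrl
import cv2,pickle,numpy as np
d={n:ctrl.get_image(n) for n in("wrist","scene","side")};pickle.dump(d,open("im5.pkl","wb"))
f=lambda x:cv2.resize(x,(400,300),interpolation=cv2.INTER_CUBIC)
o=np.vstack([np.hstack([f(d["wrist"]["img"]),f(d["scene"]["img"][150:240,195:315])]),np.hstack([f(d["side"]["img"][150:255,195:335]),f(d["side"]["img"])])])
cv2.imwrite("pics/c5.png",o);o=ctrl.get_obs();print(o["t"],o["ee_pos"],o["ft_force"])
E
```

```text
10.55 [476.44348386 203.56770659 159.91122298] [ 0.86401042  0.12327165 -0.24510663]
```

View pics/c5.png

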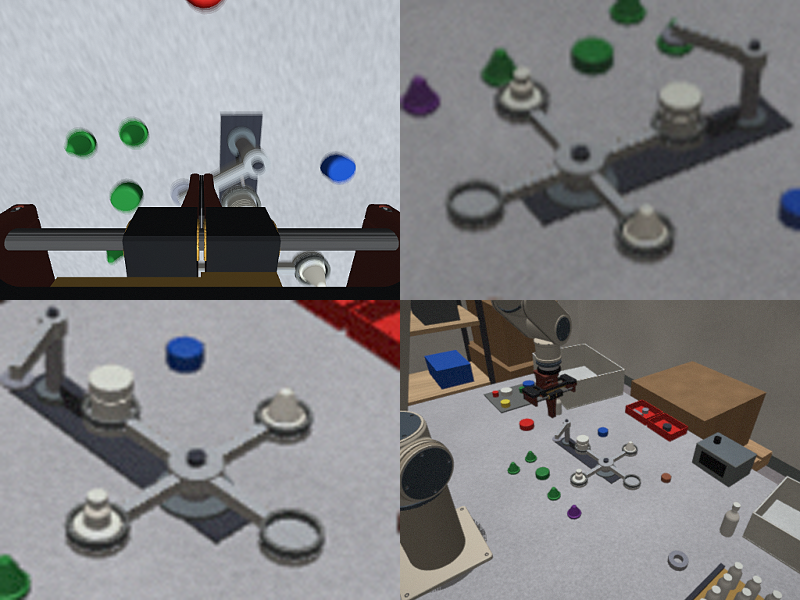

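Emit:
apply_moves(series=[[[0,0,3.0,0,0,0,0],[0,0,2.9,0,0,0,0],[0,0,0,0,0,0,0],[-0.42,0.21,0,0,0,0,0],[-0.42,0.21,0,0,0,0,0],[-0.42,0.21,0,0,0,0,0],[-0.4,0.13,0,0,0,0,0],[-0.4,0.13,0,0,0,0,0],[-0.4,0.13,0,0,0,0,0],[-0.4,0.25,0,0,0,0,0],[-0.4,0.25,0,0,0,0,0],[-0.4,0.25,0,0,0,0,0]]])

```text
t: 11.75
ee_pos: [498.8, 166.8, 100.9]
orientation: [-2.106, -2.331, 0.0]
ft_force: [-1.5, 0.8, 0.0]
width: 0.4
```

Emit:
apply_moves(series=[[[-0.33,0.39,0,0,0,0,0],[-0.33,0.39,0,0,0,0,0],[-0.33,0.39,0,0,0,0,0],[-0.25,0.4,0,0,0,0,0],[-0.2,0.4,0,0,0,0,0],[-0.1,0.3,0,0,0,0,0],[0,0.2,0,0,0,0,0]]])

```text
t: 12.45
ee_pos: [524.9, 154.0, 100.8]
orientation: [2.106, 2.331, -0.001]
ft_force: [-1.3, -1.0, -0.4]
width: 0.4
```

Emit:
apply_moves(series=[[[0,0.1,0,0,0,0,0],[0,0.1,0,0,0,0,0],[0,0,0,0,0,0,0]]])

```text
t: 12.75
ee_pos: [526.0, 154.2, 100.8]
orientation: [-2.106, -2.33, 0.002]
ft_force: [-4.6, -3.0, 2.4]
width: 0.5
```

Emit:
apply_moves(series=[[[0,0.1,0,0,0,0,0],[0,0.1,0,0,0,0,0],[0,0,0,0,0,0,0]]])

```text
t: 13.05
ee_pos: [526.1, 154.2, 100.7]
orientation: [-2.104, -2.329, 0.007]
ft_force: [-10.2, -2.4, 9.4]
width: 0.6
```

The force rises while the position holds, so the arm is against its stop. Next I back off and lift clear.

Emit:
apply_moves(series=[[[0,-0.3,0,0,0,0,0],[0,-0.6,0,0,0,0,0],[0,-2.0,0,0,0,0,0],[0,0,-3.0,0,0,0,0],[0,0,-4.5,0,0,0,0],[0,0,-4.5,0,0,0,0],[0,0,-4.5,0,0,0,0],[0,0,-4.5,0,0,0,0],[-3.5,0,-3.0,0,0,0,0],[-3.5,0,0,0,0,0,0],[0,0,0,0,0,0,0],[0,0,0,0,0,0,0]]])

```text
t: 14.25
ee_pos: [506.9, 81.8, 340.9]
orientation: [2.108, 2.329, 0.001]
ft_force: [-0.2, 0.2, -0.1]
width: 0.1
```

```bash
python3 - <<'E'
from workcell import ctrl
import cv2,pickle,numpy as np
d={n:ctrl.get_image(n) for n in("wrist","scene","side")};pickle.dump(d,open("im6.pkl","wb"))
f=lambda x:cv2.resize(x,(400,300),interpolation=cv2.INTER_CUBIC)
o=np.vstack([np.hstack([f(d["wrist"]["img"]),f(d["scene"]["img"][150:240,195:315])]),np.hstack([f(d["side"]["img"][150:255,195:335]),f(d["scene"]["img"])])])
cv2.imwrite("pics/c6.png",o);o=ctrl.get_obs();print(o["t"],o["ee_pos"],o["ft_force"])
E
```

```text
14.4 [506.63751626  82.88579198 340.26851463] [-0.91706854 -0.01276338 -0.00294027]
```

View pics/c6.png

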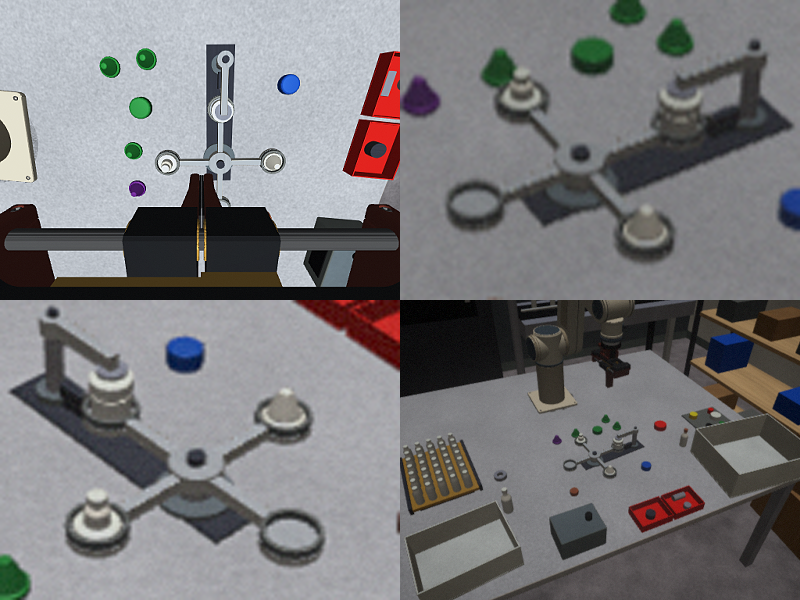

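The gauge plate stands over the jar, in line with the strip. I'll do one numeric check, then hand in.

```bash
python3 - <<'E'
from h import *
from workcell import ctrl
r=pickle.load(open("im6.pkl","rb"))["wrist"];k=1.28
P=ray(r,np.array((224.5,59))*k,109);T=ray(r,np.array((220.7,108.5))*k,102);H=ray(r,np.array((220.5,164))*k,52)
print(P,T,H,np.hypot(*(T-P)),ang(T-P),ang(H-P),ang(ray(r,np.array((272,161))*k,42)-ray(r,np.array((168.5,162.5))*k,42)))
ctrl.close_job()
E
```

```text
[533.36826621 206.89735086] [538.14077588 125.09908089] [5.58224841e+02 2.95704966e-01] 81.93737742361061 -86.66087052512515 -83.13962718596926 6.626965470371097
the job is handed in; nothing more can be done
```

I pushed the star wheel about 157° clockwise by its empty arm, which brought the jar to the check position. I then swung the gauge arm against its stop, moved the robot clear and handed the job in after about 14.5 s. No verdict is reported.

- **Jar and wheel:** before I swung the gauge, the jar's arm was within about 0.3° of the strip's centre line, which is under 1 mm at the nest. In the final pictures all three containers stand upright in their nests and the plate is over the jar. I saw no loose parts moved.
- **Gauge stop:** the contact force rose from 5 to about 10 N while the fingertip position held still, so the arm was on its stop before I backed off.
- **Disagreements:** the last rough image reading put the gauge arm about 3.5° (0.06 rad) from the line to the hub. That is close to the 0.07 rad limit. It was picked by eye at low resolution, and the arm length came out at 82 mm instead of 90, so I trusted the contact force. The first readings from the two fixed cameras also differed by about 10 mm, so I used the wrist camera for the positions.

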